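# Run the standoffs into the bin's corner in the ioniser's air

## Robot

A 6-joint arm with a two-finger parallel gripper is mounted at the origin on the work surface. World frame = base frame: x ahead of the robot, y to its left, z up, the work surface at z = 0. Lengths are in m, angles in rad, forces in N, time in s.
With the tool pointing down it reaches from about 0.25 to 0.725 m from the base axis. Payload 4 kg.
Tool frame: the origin (TCP) lies at the very end of the fingers, on their centre line; the grasp point (between the pads) lies 19 mm behind it; z points along the fingers, y is the line along which they close (so a half turn about z gives the same grasp; the last joint's range is limited). The gripper opens to 85 mm and grips with 20 to 120 N. Pads are 22 mm wide; open, the fingers measure 114 mm over their backs; the gripper's body (76 mm by 85 mm) begins 54 mm behind the grasp point. The pads swing forward as they close: fully open they stand 13 mm farther back than shut.
Start: joints at [1.13, 0.241, 0.005, 1.335, 0, 1.571], TCP at [0.213, 0.452, 0.231] pointing down, gripper open.
Joint ranges: [-2.72, 2.72], [-1.05, 1.87], [-1.09, 1.28], [-1.99, 2.15], [-1.42, 1.44], [-3.14, 3.14]. Speed limits (rad/s): [2.79, 2.79, 3.14, 3.14, 3.14, 3.14].

## Interface

Orientations are given as a rotation vector (axis times angle).
In Python, from cell import manip, imaging, workorder gives the robot as it stands.
- The arm moves only by the tool play_rows, never from a script. Its argument "commands" is a list of rows, each an object with "offset": the shift along the tool's x, y, z in cm, a list of three; "dr": the turn, a rotation vector about the tool's x, y, z in rad, a list of three. In form: [{"offset": [tx, ty, tz], "dr": [ax, ay, az]}, ...]. A call has 1 to 10 rows; each row shifts and turns the commanded pose from where the row before left it, along the tool's axes as they then stand; what a row does not reach is not made up. A row lasts 1/10 s, in which the tool goes at most 50 mm and 8.59 degrees, less where a joint would pass 70% of its speed; a pose out of reach is approached as far as the arm can. A call with a gripper value outside its range is refused whole. "fingers" is the finger opening in cm, from 0 to 8.54, set as the call begins (left out, the last holds). The fingers move at their own pace and stop on an object; "grip_force" is the grip in N (left out, the last holds). Time passes only in rows, so rows that do not move let the fingers close. It gives the time, the measured TCP pose, the force, the opening and the grip force at its end, in the units of the state.
- manip.sense(): the state, without advancing time (a new reading comes with each control period).
- imaging.camera(name): name is "scene" or "top"; returns the picture (384x512x3 uint8, red, green, blue); there is no depth.
- imaging.camera_params(name): a dict with "intrinsics" (3x3 intrinsics, pixels), "T" (4x4, takes a point from camera to world coordinates). Camera axes: x right, y down, z forward; pixel columns grow to the right and rows downward; lengths in m; the calibration is good to about 2 mm. A picture is of the moment at which its call begins. camera_params takes no time and is no camera call.
- workorder.close_job(): hands the job in; it is judged then, once.
The state is a dict: "time": time; "joints": joint angles; "qd": joint speeds; "effort": joint torques, N m; "tcp_pos": TCP position; "eef_rot": TCP orientation; "wrist_force": force on the tool from outside, world axes, zero at the start; "wrist_torque": the same for the moment, N m; "opening": opening from 0.0 (shut) to 1.0 (fully open); "grip_force": force on a finger pad.
Only numpy, scipy, OpenCV 4.12 (cv2) and the standard library are available. Lean on these libraries where they do the work, as an engineer would, in place of code of your own. Each camera call takes 0.05 s, during which the arm holds its last target. There are 200 camera calls.

## Task

Take the static off the plastic standoffs in the parts bin: first turn the selector knob on top of the ionising blower to the mark with two bars, then pick the bin up by its high back rim and hold it clear of the bench, tipped so that all five standoffs have run together into its front corner on the blower's side, none spilt. Hold it with that corner in the air stream, straight in front of the blower's round outlet and no more than about 25 cm from it, and finish the program while still gripping the bin and holding it steady there. Leave the two capacitors and the solder reel alone.

Things in the scene. Friction and masses are not known exactly. Their poses are not given: they have to be found in the camera images.
- blower: bench-top ionising air blower: white upright box 100 mm deep (its x), 170 mm wide (its y), 185 mm high, fixed to the bench on the robot's left. Origin: centre of its underside, on the bench. Its -x is its front, with the round outlet grille, turned towards the middle of the bench. The selector knob stands at the centre of its flat top
- blower_outlet (a point): centre of the blower's round outlet grille (diameter 140 mm), 105 mm above the bench, 60 mm in front of the blower's centre; same axes as the blower: the air blows level along -x
- speed_knob (a joint): the selector, rad. Four click positions: 0 off (mark: small ring), 0.6 one bar, 1.2 two bars, 1.8 three bars; grows clockwise seen from above. A sprung cam pulls the knob into the nearest position within about 0.2 rad and keeps it there; passing a click takes up to 0.1 N m. End stops at -0.08 and 1.88. It starts at off or one bar
- speed_knob_grip (a point): grip point of the selector, on its turning axis, 215 mm above the bench, 30 mm above the blower's top. A black upright bar 13 mm thick (point y), 43 mm long (point x), 31 mm high, its top 9 mm above this point, on a skirt of radius 23 mm, 7 mm thick. The point turns with the knob: -x is the pointer end (white line), at joint value q 0.9 - q rad anticlockwise (from above) of the blower's front
- bin: loose brick-red open-front parts bin, 170 mm long (its x), 130 mm wide (its y), 110 to 225 g, slick inside. Origin: centre of its underside; -x is its low front (wall 40 mm high), +x its high back (75 mm), z up. Sides are 75 mm high and slope down to 40 mm over the front 73 mm. Walls 3 mm, floor 4 mm thick. The front faces the robot within 0.4 rad
- bin_rim (a point): grip point in the middle of the bin's back rim, axes of the bin: the rim is a folded solid strip 9 mm thick (bin x), 26 mm deep (bin z), 130 mm long (bin y); this point is at its centre, 13 mm below its top edge, 62 mm above the underside, 86.5 mm behind the bin's origin
- bin_corner (a point): the corner of the bin's inner floor to which the standoffs must run: front corner on the blower's side (bin x = -82 mm, y = +62 mm, 4 mm above the underside); axes of the bin
- standoff0: loose black cylindrical insulating standoff with brass ends, 18 mm diameter, 20 mm long along its x, 10 g, lying on the bin's floor. Origin at its centre. It rolls or slides once the slick floor slopes by about 20 degrees; along a wall it may need 35 to 45
- standoff1: loose black cylindrical insulating standoff with brass ends, 18 mm diameter, 20 mm long along its x, 10 g, lying on the bin's floor. Origin at its centre. It rolls or slides once the slick floor slopes by about 20 degrees; along a wall it may need 35 to 45
- standoff2: loose black cylindrical insulating standoff with brass ends, 18 mm diameter, 20 mm long along its x, 10 g, lying on the bin's floor. Origin at its centre. It rolls or slides once the slick floor slopes by about 20 degrees; along a wall it may need 35 to 45
- standoff3: loose black cylindrical insulating standoff with brass ends, 18 mm diameter, 20 mm long along its x, 10 g, lying on the bin's floor. Origin at its centre. It rolls or slides once the slick floor slopes by about 20 degrees; along a wall it may need 35 to 45
- standoff4: loose black cylindrical insulating standoff with brass ends, 18 mm diameter, 20 mm long along its x, 10 g, lying on the bin's floor. Origin at its centre. It rolls or slides once the slick floor slopes by about 20 degrees; along a wall it may need 35 to 45
- capacitor_a: bystander: blue can capacitor standing upright on a white 44 mm square foot, 38 mm diameter, 91 mm high. Origin: centre of its underside
- capacitor_b: bystander: another such capacitor
- solder_reel: bystander: reel of solder standing on its flange, 54 mm diameter, 48 mm high. Origin: centre of its underside
There are look-alikes about, which are no part of the job. What is shaped like the bin but purple is not meant.

How it is judged:
On the way:
1. the selector is at the two-bar mark (within 0.15 rad) while the bin still stands on the bench (value of joint speed_knob between 1.05 and 1.35 rad and height (world z) of bin_corner below 0.02 m and angle between bin's own z axis and vertical below 0.15 rad), for 0.2 s.
At the end, for the whole second after the job is handed in: Knob 1.2+-0.15 rad. Fingers alone hold the bin, still, tilted over 0.25 rad, bin_corner 30-190 mm above the bench, 20-300 mm before the outlet, within 80 mm of its axis sideways. All five standoffs at rest in the bin, centres within 90 mm of that corner (value of joint speed_knob between 1.05 and 1.35 rad and distance between each of standoff0, standoff1, standoff2, standoff3, standoff4 and bin_corner below 0.09 m and x of each of standoff0, standoff1, standoff2, standoff3, standoff4 in the frame of bin above -0.084 m and y of each of standoff0, standoff1, standoff2, standoff3, standoff4 in the frame of bin below 0.064 m and z of each of standoff0, standoff1, standoff2, standoff3, standoff4 in the frame of bin above 0.004 m and linear speed of each of standoff0, standoff1, standoff2, standoff3, standoff4 below 0.03 m/s and x of bin_corner in the frame of blower_outlet between -0.3 and -0.02 m and y of bin_corner in the frame of blower_outlet between -0.08 and 0.08 m and height (world z) of bin_corner between 0.03 and 0.19 m and angle between bin's own z axis and vertical above 0.25 rad and contact force between the fingers and bin above 1 N and linear speed of bin below 0.02 m/s and contact force between bin and blower below 0.3 N and contact force between bin and capacitor_a below 0.3 N and contact force between bin and capacitor_b below 0.3 N and contact force between bin and solder_reel below 0.3 N); the arm keeps its last pose, push and grip.
It fails at once if a standing capacitor (capacitor_a) is pushed more than 30 mm away or knocked over (distance of capacitor_a from where it was at the start of the episode above 0.03 m or angle between capacitor_a's own z axis and vertical above 0.4 rad).
It fails at once if a standing capacitor (capacitor_b) is pushed more than 30 mm away or knocked over (distance of capacitor_b from where it was at the start of the episode above 0.03 m or angle between capacitor_b's own z axis and vertical above 0.4 rad).
It fails at once if the solder reel (solder_reel) is pushed more than 30 mm away or knocked over (distance of solder_reel from where it was at the start of the episode above 0.03 m or angle between solder_reel's own z axis and vertical above 0.4 rad).
It also fails if it takes over 58 s, if anything falls off the work surface, if the arm or the gripper's body presses on something with over 40 N, if the wrist force passes 120 N, or if a joint passes its speed limit or range.

## Working session

There is one attempt and no reset: what is moved stays moved. The work goes in short steps, Python scripts to look and compute and a tool call to move; the robot and the scene stay as the last step left them, time stands still between calls to the robot, and variables do not carry over. Pictures are saved under pics/ and viewed, at most 10 in all, crops included, and the job is handed in when it is done.

Besides the shell and the picture viewer there is one more tool, called after ">>>" as name(argument=value, ...) on one line, values as JSON. play_rows: Moves the arm, as the interface text tells. Its arguments: {"type":"object","properties":{"commands":{"type":"array","items":{"type":"object","properties":{"offset":{"type":"array","items":{"type":"number"}},"dr":{"type":"array","items":{"type":"number"}}}}},"fingers":{"type":"number"},"grip_force":{"type":"number"}},"required":["commands"]}

```bash
mkdir -p pics; cat > h.py <<'E'
import numpy as np, cv2
from scipy.spatial.transform import Rotation as R
from cell import manip, imaging, workorder
def snap(cam,fn,crop=None,s=1):
    im=imaging.camera(cam)[:,:,::-1]
    if crop: x0,y0,x1,y1=crop; im=im[y0:y1,x0:x1]
    im=cv2.resize(np.ascontiguousarray(im),None,fx=s,fy=s,interpolation=cv2.INTER_CUBIC)
    cv2.imwrite('pics/'+fn,im)
def ray(cam,u,v,z):
    p=imaging.camera_params(cam);K=np.array(p['intrinsics']);T=np.array(p['T'])
    d=T[:3,:3]@np.linalg.inv(K)@[u,v,1]; o=T[:3,3]
    return o+d*(z-o[2])/d[2]
def proj(cam,P):
    p=imaging.camera_params(cam);K=np.array(p['intrinsics']);T=np.array(p['T'])
    c=T[:3,:3].T@(np.array(P)-T[:3,3]); q=K@c; return q[:2]/q[2]
E
python3 - <<'E'
from h import *
a=imaging.camera('top');b=imaging.camera('scene')
im=np.vstack([a,b])[:,:,::-1]
cv2.imwrite('pics/top.png',cv2.resize(a[:,:,::-1],None,fx=1.5625,fy=1.5625,interpolation=2))
cv2.imwrite('pics/scene.png',cv2.resize(b[:,:,::-1],None,fx=1.5625,fy=1.5625,interpolation=2))
for c in('top','scene'):print(np.round(imaging.camera_params(c)['T'],3))
print(manip.sense())
E
```

```text
[[ 0.027 -0.995  0.098  0.462]
 [-1.    -0.028 -0.014  0.004]
 [ 0.017 -0.098 -0.995  1.094]
 [ 0.     0.     0.     1.   ]]
[[-0.467  0.726 -0.505  1.077]
 [ 0.884  0.39  -0.257  0.277]
 [ 0.01  -0.566 -0.824  1.04 ]
 [ 0.     0.     0.     1.   ]]
{'time': 0.1, 'joints': array([1.13001722e+00, 2.41319439e-01, 3.84625279e-03, 1.33522929e+00,
       4.62842146e-05, 1.57080410e+00]), 'qd': array([ 0.00071181, -0.00403087,  0.00225702,  0.00108874,  0.00038742,
       -0.00088475]), 'effort': array([-3.17893807e-05, -3.73138332e+01,  2.53009665e+01,  1.08945463e-02,
       -5.26686210e-05, -9.41398639e-06]), 'tcp_pos': array([0.21306041, 0.45168792, 0.23050625]), 'eef_rot': array([-6.86693570e-01, -3.06515027e+00,  2.90542947e-03]), 'wrist_force': array([-0.69251471,  0.19770036, -0.60354586]), 'wrist_torque': array([-0.06177078,  0.00486175,  0.074299  ]), 'grip_force': 0.0, 'opening': 1.003869332815565}
```

View pics/top.png

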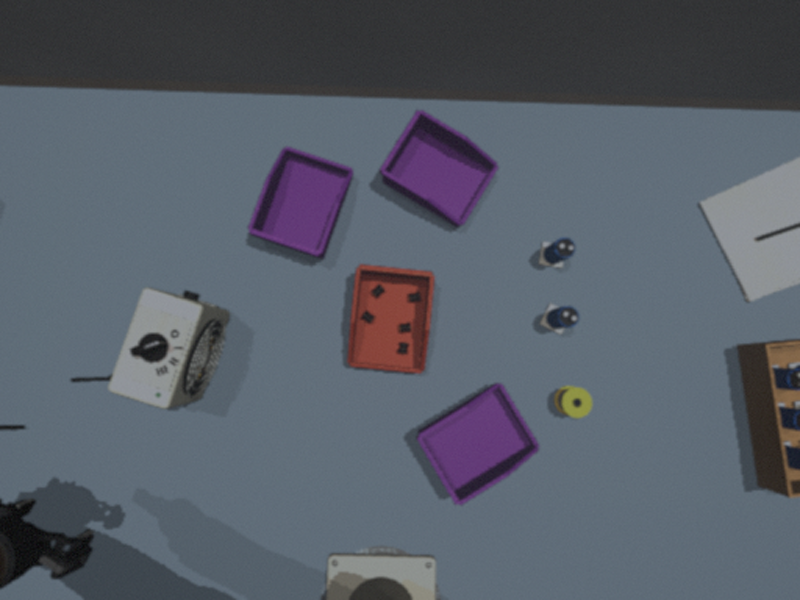

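View pics/scene.png

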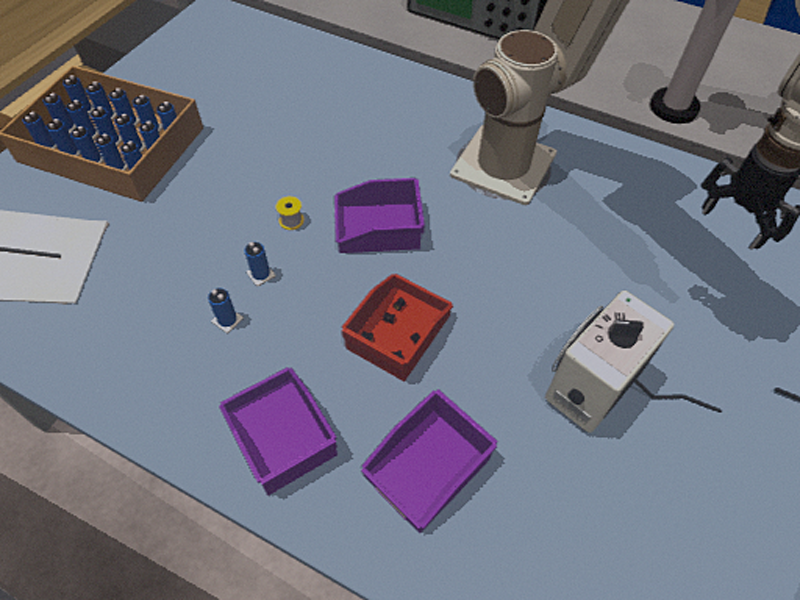

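The top view shows the blower at about (170,348), the red bin at (390,320) with its back at the top, the capacitors at (557,250) and (560,318), and the reel at (573,402). Next I'll crop in on the knob and the bin.

```bash
python3 - <<'E'
from h import *
im=imaging.camera('top')[:,:,::-1]
a=cv2.resize(im[180:265,65:155],(0,0),fx=6,fy=6,interpolation=2)[:510]
b=cv2.resize(im[165:245,215:285],(0,0),fx=6,fy=6,interpolation=2)
cv2.imwrite('pics/a.png',a);cv2.imwrite('pics/b.png',b);print(a.shape,b.shape)
E
```

```text
(510, 540, 3) (480, 420, 3)
```

View pics/a.png

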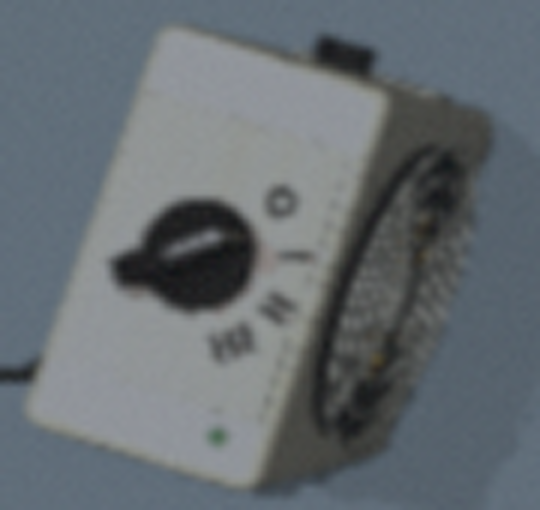

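View pics/b.png

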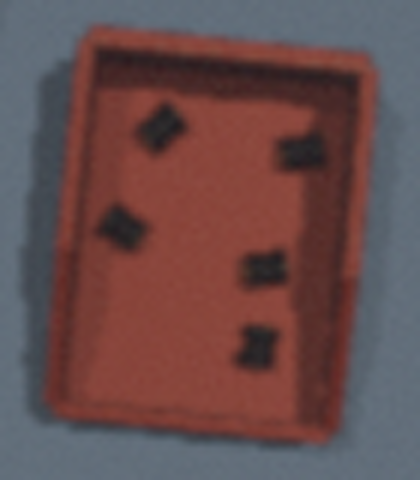

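```bash
python3 - <<'E'
from h import *
from scipy.optimize import least_squares
A=lambda p:((np.array(p,float)+.5)/6-.5)+[65,180]
B=lambda p:((np.array(p,float)+.5)/6-.5)+[215,165]
c=[(168,25),(392,92),(257,491),(27,412)]
W=np.array([ray('top',*A(p),.185) for p in c]);print(W.round(4))
for i in range(4):print(np.linalg.norm(W[i]-W[(i+1)%4]).round(4))
loc=np.array([[.05,-.085],[-.05,-.085],[-.05,.085],[.05,.085]])
def fit(loc,W):
    f=lambda s:((loc@R.from_euler('z',s[2]).as_matrix()[:2,:2].T+s[:2])-W[:,:2]).ravel()
    r=min((least_squares(f,[*W[:,:2].mean(0),a]) for a in (0,1.57,3.1,-1.57)),key=lambda r:r.cost);return r.x,f(r.x).round(4)
s,res=fit(loc,W);print('blower',s,res)
s2,res=fit(loc*[1,-1],W);print('alt',s2,res)
O=ray('top',*A((282,202)),.185);I=ray('top',*A((295,255)),.185)
l1=ray('top',*A((165,252)),.224);l2=ray('top',*A((240,235)),.224)
k=np.array([*s[:2],0])
for n,v in(('O',O-k),('I',I-k),('line',l2-l1)):print(n,np.degrees(np.arctan2(v[1],v[0])-s[2]-np.pi)%360, np.linalg.norm(v[:2]))
yaw=s[2]
for q in(0,.6):
    a=yaw+.9-q; u=np.array([np.cos(a),np.sin(a)])
    n=np.array([-u[1],u[0]])
    for nm,P in(('tip',-u*.0215),('tail',u*.0215)):
        for z in(.192,.224):
            print(q,nm,z,((proj('top',[*(s[:2]+P),z])-[65,180])*6).round(0))
# bin: rim outer corners; back z .075, front z .04
cb=[(82,28),(378,57),(330,440),(50,415)];z=[.075,.075,.04,.04]
W=np.array([ray('top',*B(p),zz) for p,zz in zip(cb,z)]);print(W.round(4))
loc=np.array([[.091,.065],[.091,-.065],[-.085,-.065],[-.085,.065]])
sb,res=fit(loc,W);print('bin',sb,res)
Rm=R.from_euler('z',sb[2]).as_matrix()
print('rim',Rm@[.0865,0,.062]+[*sb[:2],0])
for n,p,h in(('capA',(557,250),.09),('capB',(565,318),.09),('reel',(575,402),.048)):print(n,ray('top',p[0]/1.5625,p[1]/1.5625,h))
for n,p in(('p1',(350,170)),('p2',(285,150)),('p3',(320,255)),('q1',(420,115)),('q2',(380,175)),('q3',(460,225)),('q4',(497,165))):print(n,ray('top',p[0]/1.5625,p[1]/1.5625,.07).round(3))
E
```

```text
[[0.5477 0.377  0.185 ]
 [0.5231 0.2855 0.185 ]
 [0.3633 0.3294 0.185 ]
 [0.3919 0.4221 0.185 ]]
0.0948
0.1657
0.097
0.1622
blower [0.45646312 0.35350298 1.29419941] [ 0.0042  0.0014  0.0015 -0.0033 -0.0022 -0.0008 -0.0035  0.0027]
alt [0.45646312 0.35350298 4.44047642] [-0.0227 -0.0945  0.0287  0.0934  0.0247  0.0951 -0.0307 -0.0939]
O 54.23686202247666 0.034101894276981626
I 16.14649131732233 0.033232800603867685
line 30.293901567991952 0.029020517286034702
0 tip 0.192 [248. 220.]
0 tip 0.224 [218. 219.]
0 tail 0.192 [156. 281.]
0 tail 0.224 [121. 282.]
0.6 tip 0.192 [257. 251.]
0.6 tip 0.224 [226. 251.]
0.6 tail 0.192 [148. 250.]
0.6 tail 0.224 [113. 250.]
[[ 0.6084  0.0554  0.075 ]
 [ 0.5989 -0.0804  0.075 ]
 [ 0.4233 -0.0645  0.04  ]
 [ 0.4314  0.066   0.04  ]]
bin [ 5.12489085e-01 -5.66066638e-03  6.21120142e+00] [-0.0004 -0.0027 -0.0003  0.0034 -0.0002  0.0001  0.001  -0.0008]
rim [ 0.59876507 -0.0118819   0.062     ]
capA [ 0.6417822  -0.29365508  0.09      ]
capB [ 0.52344515 -0.30741763  0.09      ]
reel [ 0.37745771 -0.33791672  0.048     ]
p1 [0.78  0.073 0.07 ]
p2 [0.813 0.191 0.07 ]
p3 [0.624 0.121 0.07 ]
q1 [ 0.886 -0.05   0.07 ]
q2 [0.772 0.019 0.07 ]
q3 [ 0.685 -0.126  0.07 ]
q4 [ 0.797 -0.191  0.07 ]
```

The crop shows the pointer line from about (165,252) to (240,235). That is roughly halfway between the off and one-bar predictions, so I'll check it in the scene camera.

```bash
python3 - <<'E'
from h import *
im=imaging.camera('scene')[:,:,::-1]
x0,y0=370,190
a=cv2.resize(im[y0:y0+65,x0:x0+70],(0,0),fx=8,fy=8,interpolation=2)
k=np.array([.4565,.3535]);yaw=1.294
o=[a]
for q in(0,.6):
    b=a.copy();t=yaw+.9-q;u=np.array([np.cos(t),np.sin(t)])
    n=np.array([-u[1],u[0]])
    P=[k-u*.0215+n*.0065,k+u*.0215+n*.0065,k+u*.0215-n*.0065,k-u*.0215-n*.0065]
    p=[((proj('scene',[*c,.224])-[x0,y0]+.5)*8).astype(int) for c in P]
    cv2.polylines(b,[np.array(p)],True,(0,255,0),1);cv2.circle(b,tuple(int(v) for v in (p[0]+p[3])//2),4,(0,0,255),-1);o.append(b)
im=np.hstack(o);im=cv2.resize(im[40:440],None,fx=800/im.shape[1]*1.0,fy=800/im.shape[1]) if 0 else np.hstack([x[60:400,200:560][:, :] for x in o])
cv2.imwrite('pics/k.png',cv2.resize(im,None,fx=.74,fy=.74)); print(im.shape)
E
```

```text
(340, 1080, 3)
```

View pics/k.png

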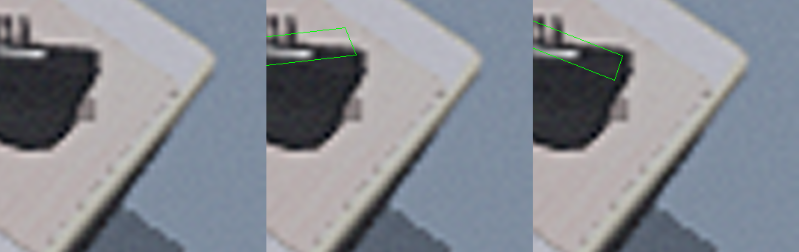

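In the scene crop the bar also lies midway, so q is about 0.35. I'll grip at the mean angle and turn the tool to the absolute angle for 1.2.

```bash
cat >> h.py <<'E'
def to(P,Rt=None):
    s=manip.sense();Rc=R.from_rotvec(s['eef_rot'])
    print('tcp',s['tcp_pos'].round(4),'offset cm (tool)',(Rc.inv().apply(np.array(P)-s['tcp_pos'])*100).round(2))
    if Rt is not None: print('dr',(Rc.inv()*Rt).as_rotvec().round(3))
def down(yang): # tool down, y axis at world angle yang
    y=np.array([np.cos(yang),np.sin(yang),0]);z=np.array([0,0,-1.]);x=np.cross(y,z)
    return R.from_matrix(np.stack([x,y,z],1))
E
python3 - <<'E'
from h import *
to([.4565,.3535,.285],down(1.294+.9-.35-np.pi/2)); to([0,0,.2],down(1.294+.9-1.2-np.pi/2))
print(manip.sense()['joints'])
E
```

```text
tcp [0.2132 0.4519 0.2307] offset cm (tool) [-26.2    1.48  -5.43]
dr [-0.001  0.001  0.857]
tcp [0.2132 0.4519 0.2307] offset cm (tool) [ -0.   -49.96   3.14]
dr [-1.000e-03  1.000e-03  1.707e+00]
[1.12996535e+00 2.41150691e-01 4.25944237e-03 1.33518547e+00
 1.31164382e-05 1.57080811e+00]
```

>>> play_rows(commands=[{"offset": [0,0,-2.7],"dr": [0,0,0]},{"offset": [0,0,-2.7],"dr": [0,0,0]},{"offset": [-3.74,0.21,0],"dr": [0,0,0]},{"offset": [-3.74,0.21,0],"dr": [0,0,0]},{"offset": [-3.74,0.21,0],"dr": [0,0,0]},{"offset": [-3.74,0.21,0],"dr": [0,0,0]},{"offset": [-3.74,0.21,0],"dr": [0,0,0]},{"offset": [-3.74,0.21,0],"dr": [0,0,0]},{"offset": [-3.74,0.21,0],"dr": [0,0,0]},{"offset": [0,0,0],"dr": [0,0,0.14]}], fingers=6, grip_force=40)

```text
time: 1.2
tcp_pos: [0.4601, 0.3515, 0.284]
eef_rot: [0.912, 3.005, -0.002]
wrist_force: [-1.1, 0.9, -1.1]
opening: 0.704
grip_force: 0.0
```

>>> play_rows(commands=[{"offset": [0,0,0],"dr": [0,0,0.143]},{"offset": [0,0,0],"dr": [0,0,0.143]},{"offset": [0,0,0],"dr": [0,0,0.143]},{"offset": [0,0,0],"dr": [0,0,0.143]},{"offset": [0,0,0],"dr": [0,0,0.143]},{"offset": [0,0,0],"dr": [0,0,0]},{"offset": [0,0,0],"dr": [0,0,0]}])

```text
time: 1.9
tcp_pos: [0.4563, 0.3537, 0.2851]
eef_rot: [-1.892, -2.508, 0.001]
wrist_force: [0.4, 0.8, -0.6]
opening: 0.705
grip_force: 0.0
```

```bash
python3 - <<'E'
from h import *
to([.4565,.3535,.199],down(1.294+.9-.35-np.pi/2));s=manip.sense();print(s['time'],s['opening'])
snap('scene','g.png',(340,120,480,240),5)
E
```

```text
tcp [0.4563 0.3537 0.2851] offset cm (tool) [-0.03  0.02  8.61]
dr [-0.     0.     0.005]
1.9 0.7052922416487615
```

View pics/g.png

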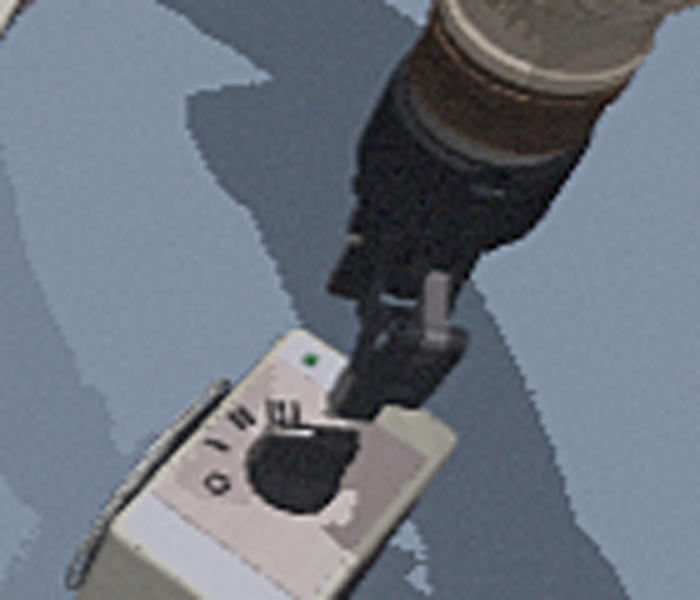

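The gripper stands above the knob (knob at about (300,460) in the crop, fingertips at (395,390)), with the bar nearly horizontal in the picture. I'll check the projections before descending.

```bash
python3 - <<'E'
from h import *
f=lambda P:((proj('scene',P)-[340,120])*5).round(0)
print(f([.4565,.3535,.285]),f([.4565,.3535,.192]),f([.4565,.3535,.224]))
for i,(r) in enumerate(((.0215),(-.0215))):
  for q in (0,.35,.6):
    a=1.294+.9-q;print(r,q,f([.4565+r*np.cos(a),.3535+r*np.sin(a),.224]))
E
```

```text
[342. 353.] [280. 460.] [301. 425.]
0.0215 0 [344. 420.]
0.0215 0.35 [347. 433.]
0.0215 0.6 [345. 442.]
-0.0215 0 [257. 430.]
-0.0215 0.35 [255. 417.]
-0.0215 0.6 [256. 408.]
```

>>> play_rows(commands=[{"offset": [0,0,3],"dr": [0,0,0]},{"offset": [0,0,3],"dr": [0,0,0]},{"offset": [0,0,1.6],"dr": [0,0,0]},{"offset": [0,0,1],"dr": [0,0,0]},{"offset": [0,0,0],"dr": [0,0,0]}])

```text
time: 2.45
tcp_pos: [0.4557, 0.3533, 0.1978]
eef_rot: [-1.894, -2.505, 0.005]
wrist_force: [-0.5, -0.3, 1.2]
opening: 0.701
grip_force: 0.0
```

>>> play_rows(commands=[{"offset": [0,0,0],"dr": [0,0,0]},{"offset": [0,0,0],"dr": [0,0,0]},{"offset": [0,0,0],"dr": [0,0,0]},{"offset": [0,0,0],"dr": [0,0,0]},{"offset": [0,0,0],"dr": [0,0,0]},{"offset": [0,0,0],"dr": [0,0,0]},{"offset": [0,0,0],"dr": [0,0,0]}], fingers=0, grip_force=30)

```text
time: 3.15
tcp_pos: [0.4576, 0.3544, 0.2008]
eef_rot: [1.895, 2.503, 0.006]
wrist_force: [2.3, 1.0, 5.5]
opening: 0.148
grip_force: 34.7
```

```bash
python3 - <<'E'
from h import *
to([.4565,.3535,.199],down(1.294+.9-1.2-np.pi/2));print({k:(v.round(3) if hasattr(v,'round') else v) for k,v in manip.sense().items()})
E
```

```text
tcp [0.4576 0.3544 0.2008] offset cm (tool) [-0.06 -0.13  0.18]
dr [ 0.003 -0.003  0.852]
{'time': 3.15, 'joints': array([ 0.659,  0.408,  0.161,  1.32 , -0.   ,  1.955]), 'qd': array([-0.   ,  0.001,  0.001,  0.   ,  0.002,  0.   ]), 'effort': array([  0.92 , -41.773,  21.928,   0.894,   0.44 ,  -0.047]), 'tcp_pos': array([0.458, 0.354, 0.201]), 'eef_rot': array([1.895, 2.503, 0.006]), 'wrist_force': array([2.342, 1.017, 5.46 ]), 'wrist_torque': array([ 0.041, -0.537, -0.014]), 'grip_force': 34.65933859348297, 'opening': 0.14754908860574187}
```

>>> play_rows(commands=[{"offset": [0,0,0],"dr": [0,0,0.1]},{"offset": [0,0,0],"dr": [0,0,0.1]},{"offset": [0,0,0],"dr": [0,0,0.1]},{"offset": [0,0,0],"dr": [0,0,0.1]},{"offset": [0,0,0],"dr": [0,0,0.1]},{"offset": [0,0,0],"dr": [0,0,0.1]},{"offset": [0,0,0],"dr": [0,0,0.1]},{"offset": [0,0,0],"dr": [0,0,0.1]},{"offset": [0,0,0],"dr": [0,0,0.06]},{"offset": [0,0,0],"dr": [0,0,0]}], grip_force=40)

```text
time: 4.15
tcp_pos: [0.4533, 0.3549, 0.2008]
eef_rot: [-2.762, -1.486, 0.004]
wrist_force: [-8.5, 1.1, 11.3]
opening: 0.141
grip_force: 41.2
```

>>> play_rows(commands=[{"offset": [0,0,0],"dr": [0,0,0]},{"offset": [0,0,0],"dr": [0,0,0]},{"offset": [0,0,0],"dr": [0,0,0]}])

```text
time: 4.45
tcp_pos: [0.4533, 0.3549, 0.2008]
eef_rot: [-2.762, -1.487, 0.004]
wrist_force: [-7.6, 0.6, 10.8]
opening: 0.14
grip_force: 41.2
```

```bash
python3 - <<'E'
from h import *
to([.4565,.3535,.199],down(1.294+.9-1.2-np.pi/2));s=manip.sense();print(s['wrist_torque'],s['opening'],s['joints'])
E
```

```text
tcp [0.4533 0.3549 0.2008] offset cm (tool) [0.05 0.35 0.18]
dr [-0.005  0.    -0.006]
[0.227464   1.59095229 0.00699136] 0.14019801790642727 [0.66156381 0.40656197 0.1591316  1.32525677 0.00514936 2.81513487]
```

>>> play_rows(commands=[{"offset": [0,0,0],"dr": [0,0,0]},{"offset": [0,0,0],"dr": [0,0,0]},{"offset": [0,0,0],"dr": [0,0,0]},{"offset": [0,0,0],"dr": [0,0,0]},{"offset": [0,0,-4],"dr": [0,0,0]},{"offset": [0,0,-4],"dr": [0,0,0]},{"offset": [0,0,-4],"dr": [0,0,0]},{"offset": [0,0,0],"dr": [0,0,0]}], fingers=6)

```text
time: 5.25
tcp_pos: [0.4584, 0.3551, 0.3258]
eef_rot: [-2.766, -1.485, -0.018]
wrist_force: [0.4, 0.2, 1.1]
opening: 0.703
grip_force: 0.0
```

```bash
python3 - <<'E'
from h import *
im=imaging.camera('scene')[:,:,::-1]
x0,y0,x1,y1=375,185,435,240
a=cv2.resize(im[y0:y1,x0:x1],(0,0),fx=6.5,fy=6.5,interpolation=2)
k=np.array([.4562,.3594]);b=a.copy()
for q,c in((.6,(0,255,255)),(1.2,(0,255,0)),(1.8,(0,0,255))):
    t=1.294+.9-q;u=np.array([np.cos(t),np.sin(t)])
    p=[tuple(int(v) for v in (proj('scene',[*(k+r*u),.224])-[x0,y0]+.5)*6.5) for r in(-.0215,.0215)]
    cv2.line(b,*p,c,1);cv2.circle(b,p[0],4,c,1)
cv2.imwrite('pics/k2.png',np.hstack([a,b]));print(a.shape)
E
```

```text
(358, 390, 3)
```

View pics/k2.png

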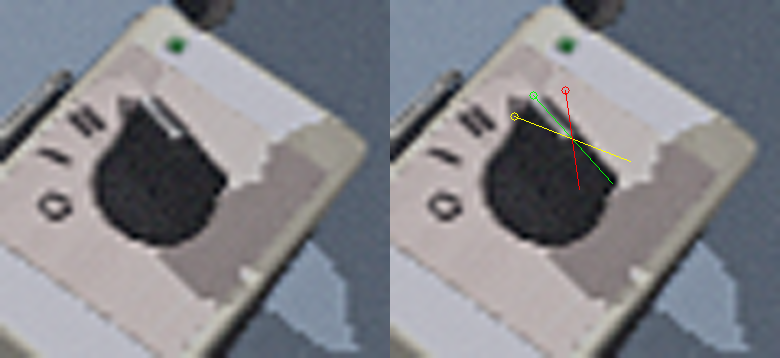

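The released bar lines up with the green two-bar prediction, so the selector is at 1.2. The first grip showed the knob centre is at about (0.456, 0.359). Next is the bin.

```bash
python3 - <<'E'
from h import *
to([.599,-.012,.2],down(-.072))
E
```

```text
tcp [0.4578 0.3546 0.3226] offset cm (tool) [-22.84  32.    12.18]
dr [ 0.004 -0.006 -0.513]
```

>>> play_rows(commands=[{"offset": [-2.54,3.56,0],"dr": [0,0,0]},{"offset": [-2.54,3.56,0],"dr": [0,0,0]},{"offset": [-2.54,3.56,0],"dr": [0,0,0]},{"offset": [-2.54,3.56,0],"dr": [0,0,0]},{"offset": [-2.54,3.56,0],"dr": [0,0,0]},{"offset": [-2.54,3.56,0],"dr": [0,0,0]},{"offset": [-2.54,3.56,0],"dr": [0,0,0]},{"offset": [-2.54,3.56,0],"dr": [0,0,0]},{"offset": [-2.54,3.56,0],"dr": [0,0,0]},{"offset": [0,0,0],"dr": [0,0,-0.13]}])

```text
time: 6.3
tcp_pos: [0.5979, -0.0193, 0.3162]
eef_rot: [-2.668, -1.658, 0.006]
wrist_force: [0.4, 1.2, -0.3]
opening: 0.702
grip_force: 0.0
```

>>> play_rows(commands=[{"offset": [0,0,0],"dr": [0,0,-0.13]},{"offset": [0,0,0],"dr": [0,0,-0.13]},{"offset": [0,0,0],"dr": [0,0,-0.12]},{"offset": [0,0,4],"dr": [0,0,0]},{"offset": [0,0,4],"dr": [0,0,0]},{"offset": [0,0,4],"dr": [0,0,0]},{"offset": [0,0,4],"dr": [0,0,0]},{"offset": [0,0,0],"dr": [0,0,0]},{"offset": [0,0,0],"dr": [0,0,0]}])

```text
time: 7.2
tcp_pos: [0.5962, -0.0138, 0.1583]
eef_rot: [-2.301, -2.135, 0.004]
wrist_force: [-0.5, 0.2, -0.2]
opening: 0.704
grip_force: 0.0
```

```bash
python3 - <<'E'
from h import *
to([.599,-.012,.043],down(-.072))
im=imaging.camera('scene')[:,:,::-1]
x0,y0,x1,y1=200,120,320,250
a=cv2.resize(im[y0:y1,x0:x1],(0,0),fx=4.5,fy=4.5,interpolation=2)
r=proj('scene',[.599,-.012,.075]);cv2.circle(a,tuple(int(v) for v in (r-[x0,y0]+.5)*4.5),4,(0,255,0),1)
cv2.imwrite('pics/r.png',a)
E
```

```text
tcp [ 0.5962 -0.0138  0.1583] offset cm (tool) [ 0.2   0.3  11.52]
dr [-0.004  0.    -0.003]
```

View pics/r.png

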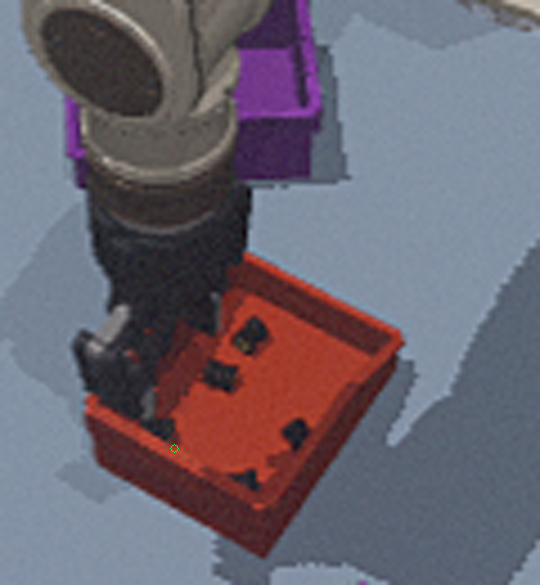

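The rim prediction (174,448) falls on the middle of the back rim. I'll descend and grip.

>>> play_rows(commands=[{"offset": [0.2,0.3,3.5],"dr": [0,0,0]},{"offset": [0,0,3.5],"dr": [0,0,0]},{"offset": [0,0,3],"dr": [0,0,0]},{"offset": [0,0,1.4],"dr": [0,0,0]},{"offset": [0,0,0],"dr": [0,0,0]}])

```text
time: 7.75
tcp_pos: [0.6008, -0.012, 0.0454]
eef_rot: [-2.303, -2.137, 0.0]
wrist_force: [0.3, -0.0, -0.1]
opening: 0.702
grip_force: 0.0
```

>>> play_rows(commands=[{"offset": [0,0,0],"dr": [0,0,0]},{"offset": [0,0,0],"dr": [0,0,0]},{"offset": [0,0,0],"dr": [0,0,0]},{"offset": [0,0,0],"dr": [0,0,0]},{"offset": [0,0,0],"dr": [0,0,0]},{"offset": [0,0,0],"dr": [0,0,0]},{"offset": [0,0,0],"dr": [0,0,0]},{"offset": [0,0,0],"dr": [0,0,0]}], fingers=0, grip_force=90)

```text
time: 8.55
tcp_pos: [0.6017, -0.012, 0.0472]
eef_rot: [2.301, 2.135, 0.004]
wrist_force: [-0.4, -0.2, 5.6]
opening: 0.09
grip_force: 88.6
```

>>> play_rows(commands=[{"offset": [0,0,-2],"dr": [0,0,0]},{"offset": [0,0,-3],"dr": [0,0,0]},{"offset": [0,0,-3],"dr": [0,0,0]},{"offset": [0,0,-3],"dr": [0,0,0]},{"offset": [0,0,-3],"dr": [0,0,0]},{"offset": [0,0,-3],"dr": [0,0,0]},{"offset": [0,0,-3],"dr": [0,0,0]},{"offset": [0,0,-2],"dr": [0,0,0]},{"offset": [0,0,0],"dr": [0,0,0]}])

```text
time: 9.45
tcp_pos: [0.602, -0.012, 0.2688]
eef_rot: [2.3, 2.133, 0.008]
wrist_force: [0.2, -1.2, -2.9]
opening: 0.083
grip_force: 88.3
```

```bash
python3 - <<'E'
from h import *
cm=lambda v:np.round(v,3)
s=manip.sense();print(cm(s['joints']),cm(s['tcp_pos']),s['opening'],cm(s['wrist_force']))
# target: bin yaw psi, tilt th outward (about horizontal axis), corner at C; rel tool->bin fixed: tool x,y,z in bin
Rt0=R.from_matrix(np.stack([np.cross([1,0,0],[0,0,-1.]),[1,0,0],[0,0,-1.]],1)) # tool axes in bin frame
g=np.array([.0865,0,.062]); tcpb=g+[0,0,-.019]
corner=np.array([-.082,.062,.004])
out=np.array([.440,.302,.105]);ax=np.array([.273,.962,0])
for d in(.14,):
  C=out-ax*d; C[2]=.10
  for psi in(15,37,60):
    for th in(45,55):
      Rb=R.from_euler('y',-th,degrees=True)*R.from_euler('z',psi,degrees=True)
      tcp=C+Rb.apply(tcpb-corner); w=tcp-.15*(Rb*Rt0).apply([0,0,1])
      low=min((C+Rb.apply(np.array([x,y,0])-corner))[2] for x in(-.085,.085) for y in(.065,-.065))
      print(psi,th,'C',cm(C),'tcp',cm(tcp),'wrist-ish',cm(w),'lowest',cm(low))
E
```

```text
[-0.02   0.436  0.379  1.507 -0.     1.626] [ 0.602 -0.012  0.269] 0.08340772329697921 [ 0.203 -1.198 -2.933]
15 45 C [0.402 0.167 0.1  ] tcp [0.501 0.151 0.254] wrist-ish [0.395 0.151 0.36 ] lowest 0.095
15 55 C [0.402 0.167 0.1  ] tcp [0.472 0.151 0.269] wrist-ish [0.35  0.151 0.355] lowest 0.095
37 45 C [0.402 0.167 0.1  ] tcp [0.496 0.219 0.249] wrist-ish [0.39  0.219 0.355] lowest 0.094
37 55 C [0.402 0.167 0.1  ] tcp [0.468 0.219 0.263] wrist-ish [0.346 0.219 0.349] lowest 0.094
60 45 C [0.402 0.167 0.1  ] tcp [0.472 0.282 0.225] wrist-ish [0.366 0.282 0.331] lowest 0.094
60 55 C [0.402 0.167 0.1  ] tcp [0.449 0.282 0.235] wrist-ish [0.326 0.282 0.321] lowest 0.094
```

>>> play_rows(commands=[{"offset": [0,0,0],"dr": [0,0,-0.13]},{"offset": [0,0,0],"dr": [0,0,-0.13]},{"offset": [0,0,0],"dr": [0,0,-0.13]},{"offset": [0,0,0],"dr": [0,0,-0.13]},{"offset": [0,0,0],"dr": [0,0,-0.13]},{"offset": [0,0,0],"dr": [0,0,-0.13]},{"offset": [0,0,0],"dr": [0,0,-0.13]},{"offset": [0,0,0],"dr": [0,0,-0.13]},{"offset": [0,0,0],"dr": [-0.034,-0.049,0]},{"offset": [0,0,0],"dr": [-0.068,-0.099,0]}])

```text
time: 10.45
tcp_pos: [0.6013, -0.0118, 0.2617]
eef_rot: [0.886, 2.835, 0.079]
wrist_force: [-0.2, 0.3, -2.2]
opening: 0.09
grip_force: 88.2
```

>>> play_rows(commands=[{"offset": [0,0,0],"dr": [-0.034,-0.049,0]},{"offset": [0,0,0],"dr": [-0.034,-0.049,0]},{"offset": [0,0,0],"dr": [-0.034,-0.049,0]},{"offset": [0,0,0],"dr": [-0.034,-0.049,0]},{"offset": [0,0,0],"dr": [-0.034,-0.049,0]},{"offset": [0,0,0],"dr": [-0.034,-0.049,0]},{"offset": [0,0,0],"dr": [-0.034,-0.049,0]},{"offset": [0,0,0],"dr": [-0.034,-0.049,0]},{"offset": [0,0,0],"dr": [-0.034,-0.049,0]},{"offset": [0,0,0],"dr": [-0.034,-0.049,0]}])

```text
time: 11.45
tcp_pos: [0.5983, -0.0118, 0.2622]
eef_rot: [0.712, 2.279, 0.291]
wrist_force: [0.8, 0.8, -1.7]
opening: 0.092
grip_force: 88.4
```

>>> play_rows(commands=[{"offset": [0,0,0],"dr": [-0.034,-0.049,0]},{"offset": [0,0,0],"dr": [-0.034,-0.049,0]},{"offset": [0,0,0],"dr": [0,0,0]},{"offset": [0,0,0],"dr": [0,0,0]}])

```text
time: 11.85
tcp_pos: [0.5989, -0.0119, 0.2628]
eef_rot: [0.678, 2.168, 0.324]
wrist_force: [0.7, -0.7, -1.0]
opening: 0.088
grip_force: 88.4
```

```bash
cat >> h.py <<'E'
Rt0=R.from_matrix(np.stack([np.cross([1,0,0],[0,0,-1.]),[1,0,0],[0,0,-1.]],1))
tcpb=np.array([.0865,0,.043]);cornerb=np.array([-.082,.062,.004])
def binpose():
    s=manip.sense();Rb=R.from_rotvec(s['eef_rot'])*Rt0.inv()
    return Rb,s['tcp_pos']-Rb.apply(tcpb)
E
python3 - <<'E'
from h import *
Rb,p=binpose();print('tilt',np.degrees(np.arccos(Rb.as_matrix()[2,2])),'grav in bin',Rb.inv().apply([0,0,-1]).round(2),'corner',(p+Rb.apply(cornerb)).round(3))
print(manip.sense()['joints'].round(2),manip.sense()['tcp_pos'])
a=imaging.camera('top')[:,:,::-1]; c=np.array(proj('top',p)).astype(int);x0,y0=max(c[0]-55,0),max(c[1]-60,0)
A=cv2.resize(a[y0:y0+110,x0:x0+100],(400,440),interpolation=2)
b=imaging.camera('scene')[:,:,::-1]; c=np.array(proj('scene',p)).astype(int);x1,y1=max(c[0]-50,0),max(c[1]-60,0)
B=cv2.resize(b[y1:y1+110,x1:x1+100],(400,440),interpolation=2)
f=[p+Rb.apply(q) for q in([-.085,.065,0],[-.085,-.065,0],[.085,-.065,0],[.085,.065,0])]
for im,n,o in((A,'top',(x0,y0)),(B,'scene',(x1,y1))):
    for i,q in enumerate(f): cv2.circle(im,tuple(int(v) for v in (proj(n,q)-o)*4),3,[(0,255,0),(255,255,0),(255,255,255),(0,255,255)][i],1)
cv2.imwrite('pics/t1.png',np.hstack([A,B]))
E
```

```text
tilt 51.00693254341086 grav in bin [-0.44  0.64 -0.63] corner [ 0.537 -0.115  0.124]
[-0.03 -0.09 -0.69  0.08  0.03  0.59] [ 0.59891106 -0.0118661   0.26281662]
```

View pics/t1.png

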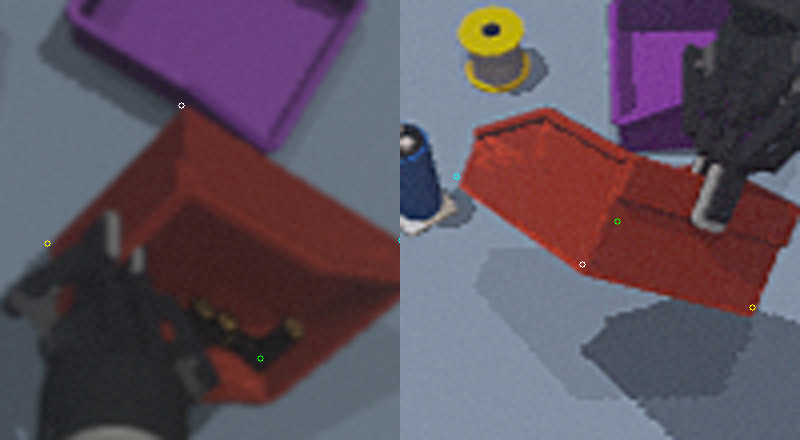

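The picture shows the standoffs gathered along the blower-side wall near the corner at (200–300, 305–350). Next I'll rock the bin so its front points downhill.

>>> play_rows(commands=[{"offset": [0,0,0],"dr": [0,0,0.08]},{"offset": [0,0,0],"dr": [0,0,0.08]},{"offset": [0,0,0],"dr": [0,0,0.08]},{"offset": [0,0,0],"dr": [0,0,0.08]},{"offset": [0,0,0],"dr": [0,0,0.08]},{"offset": [0,0,0],"dr": [0,0,0.08]},{"offset": [0,0,0],"dr": [0,0,0.08]},{"offset": [0,0,0],"dr": [0,0,0.04]},{"offset": [0,0,0],"dr": [0,0,0]},{"offset": [0,0,0],"dr": [0,0,0]}])

```text
time: 12.95
tcp_pos: [0.601, -0.012, 0.2659]
eef_rot: [1.318, 1.917, 0.634]
wrist_force: [-0.7, 0.6, -2.5]
opening: 0.088
grip_force: 88.4
```

```bash
python3 - <<'E'
from h import *
Rb,p=binpose();c=p+Rb.apply(cornerb)
print('grav in bin',Rb.inv().apply([0,0,-1]).round(2),'corner',c.round(3))
t=np.array([.402,.167,.10]);Rc=R.from_rotvec(manip.sense()['eef_rot'])
print('offset tool cm',(Rc.inv().apply(t-c)*100).round(2),'tcp after',(manip.sense()['tcp_pos']+t-c).round(3))
# clearance to blower front along its axis
ax=np.array([.273,.962,0]);o=np.array([.440,.302,.105])
for q in([.091,.065,0],[.091,.065,.075],[-.085,.065,0],[-.085,.065,.04]):
    v=p+Rb.apply(q)+t-c; print(q,'before outlet',((v-o)@ax).round(3),v.round(3))
E
```

```text
grav in bin [-0.73  0.28 -0.62] corner [ 0.519 -0.014  0.101]
offset tool cm [19.6  -0.45 -9.07] tcp after [0.484 0.169 0.265]
[0.091, 0.065, 0] before outlet -0.05 [0.505 0.232 0.223]
[0.091, 0.065, 0.075] before outlet -0.066 [0.447 0.232 0.27 ]
[-0.085, 0.065, 0] before outlet -0.138 [0.403 0.169 0.094]
[-0.085, 0.065, 0.04] before outlet -0.147 [0.371 0.169 0.119]
```

>>> play_rows(commands=[{"offset": [1.0,0,-0.45],"dr": [0,0,0]},{"offset": [2.0,0,-0.9],"dr": [0,0,0]},{"offset": [2.4,-0.1,-1.1],"dr": [0,0,0]},{"offset": [2.5,-0.1,-1.2],"dr": [0,0,0]},{"offset": [2.5,-0.1,-1.2],"dr": [0,0,0]},{"offset": [2.5,-0.1,-1.2],"dr": [0,0,0]},{"offset": [2.4,0,-1.1],"dr": [0,0,0]},{"offset": [2.0,0,-0.9],"dr": [0,0,0]},{"offset": [1.4,0,-0.6],"dr": [0,0,0]},{"offset": [0.9,0,-0.4],"dr": [0,0,0]}])

```text
time: 13.95
tcp_pos: [0.4826, 0.1716, 0.2647]
eef_rot: [1.317, 1.92, 0.637]
wrist_force: [0.8, 0.7, -2.2]
opening: 0.085
grip_force: 88.5
```

>>> play_rows(commands=[{"offset": [0,0,0],"dr": [0,0,-0.06]},{"offset": [0,0,0],"dr": [0,0,-0.06]},{"offset": [0,0,0],"dr": [0,0,-0.06]},{"offset": [0,0,0],"dr": [0,0,-0.06]},{"offset": [0,0,0],"dr": [0,0,0]},{"offset": [0,0,0],"dr": [0,0,0]},{"offset": [0,0,0],"dr": [0,0,0]}])

```text
time: 14.65
tcp_pos: [0.4835, 0.1699, 0.2645]
eef_rot: [1.067, 2.035, 0.514]
wrist_force: [0.5, 0.6, -3.3]
opening: 0.083
grip_force: 88.5
```

```bash
python3 - <<'E'
from h import *
Rb,p=binpose();c=p+Rb.apply(cornerb)
ax=np.array([.273,.962,0]);o=np.array([.440,.302,.105]);l=np.array([-.962,.273,0])
print('grav in bin',Rb.inv().apply([0,0,-1]).round(2),'corner',c.round(3),'out frame',(c-o)@ax,(c-o)@l)
for q in([.091,.065,0],[.091,.065,.075]):print(((p+Rb.apply(q)-o)@ax).round(3))
a=imaging.camera('top')[:,:,::-1]; k=proj('top',p).astype(int);x0,y0=max(k[0]-50,0),max(k[1]-40,0)
A=cv2.resize(a[y0:y0+100,x0:x0+110],None,fx=6,fy=6,interpolation=2)
for q in(c,):cv2.circle(A,tuple(int(v) for v in (proj('top',q)-[x0,y0]+.5)*6),3,(0,255,0),1)
cv2.imwrite('pics/t2.png',A)
E
```

```text
grav in bin [-0.64  0.44 -0.63] corner [0.405 0.125 0.104] out frame -0.1795550402931613 -0.014868233124400455
-0.058
-0.074
```

View pics/t2.png

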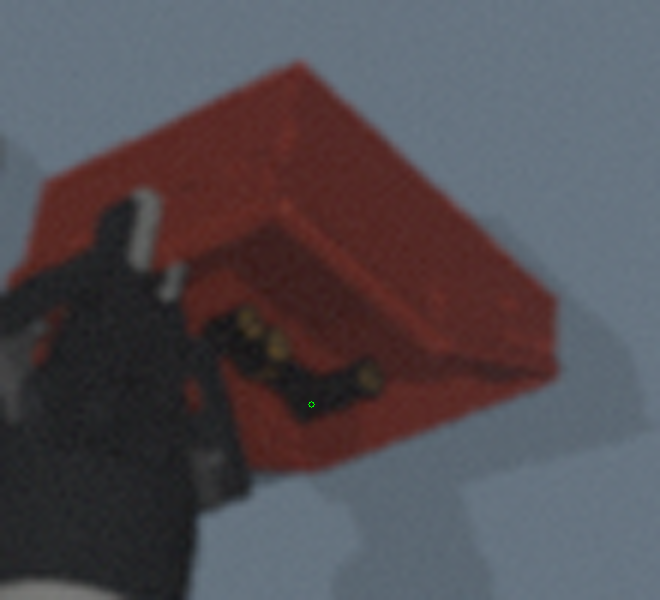

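The standoffs line the blower-side wall at (230–280, 320–350), sit in the corner at (300,395), and reach along the front wall to (370,378). I've used all ten views, so I'll back-project these pixels onto the bin floor.

```bash
cat >> h.py <<'E'
def onfloor(u,v,zb,Rb,p):
    P=imaging.camera_params('top');K=np.array(P['intrinsics']);T=np.array(P['T'])
    d=Rb.inv().apply(T[:3,:3]@np.linalg.inv(K)@[u,v,1]);o=Rb.inv().apply(T[:3,3]-p)
    return o+d*(zb-o[2])/d[2]
E
python3 - <<'E'
from h import *
Rb,p=binpose();k=proj('top',p).astype(int);x0,y0=max(k[0]-50,0),max(k[1]-40,0)
for q in((210,335),(247,318),(278,350),(240,345),(300,395),(340,390),(370,378)):
    b=onfloor((q[0]+.5)/6-.5+x0,(q[1]+.5)/6-.5+y0,.013,Rb,p);print(q,b.round(3),'dist',np.linalg.norm(b-cornerb).round(3))
for q in((-.082,-.062,.004),(.082,-.062,.004),(.082,.062,.004)):print(q,((proj('top',p+Rb.apply(q))-[x0,y0]+.5)*6).round(0))
E
```

```text
(210, 335) [-0.012  0.058  0.013] dist 0.07
(247, 318) [-0.012  0.038  0.013] dist 0.075
(278, 350) [-0.035  0.041  0.013] dist 0.052
(240, 345) [-0.024  0.052  0.013] dist 0.059
(300, 395) [-0.065  0.053  0.013] dist 0.021
(340, 390) [-0.071  0.037  0.013] dist 0.029
(370, 378) [-0.071  0.02   0.013] dist 0.044
(-0.082, -0.062, 0.004) [547. 310.]
(0.082, -0.062, 0.004) [295.  78.]
(0.082, 0.062, 0.004) [ 48. 196.]
```

>>> play_rows(commands=[{"offset": [0,0,0],"dr": [0,0,0.1]},{"offset": [0,0,0],"dr": [0,0,0.1]},{"offset": [0,0,0],"dr": [0,0,0.1]},{"offset": [0,0,0],"dr": [-0.081,-0.026,0]},{"offset": [0,0,0],"dr": [-0.081,-0.026,0]},{"offset": [0,0,0],"dr": [0,0,0]},{"offset": [0,0,0],"dr": [0,0,0.05]},{"offset": [0,0,0],"dr": [0,0,-0.05]},{"offset": [0,0,0],"dr": [0,0,0]},{"offset": [0,0,0],"dr": [0,0,0]}])

```text
time: 15.7
tcp_pos: [0.4842, 0.17, 0.2651]
eef_rot: [1.285, 1.748, 0.757]
wrist_force: [-0.1, -0.5, -2.5]
opening: 0.085
grip_force: 88.7
```

>>> play_rows(commands=[{"offset": [0,0,0],"dr": [0.081,0.026,0]},{"offset": [0,0,0],"dr": [0.081,0.026,0]},{"offset": [0,0,0],"dr": [0,0,-0.1]},{"offset": [0,0,0],"dr": [0,0,-0.1]},{"offset": [0,0,0],"dr": [0,0,-0.1]},{"offset": [0,0,0],"dr": [0,0,-0.1]},{"offset": [0,0,0],"dr": [0,0,-0.1]},{"offset": [0,0,0],"dr": [0,0,0]},{"offset": [0,0,0],"dr": [0,0,0]}])

```text
time: 16.6
tcp_pos: [0.4838, 0.1698, 0.2646]
eef_rot: [0.854, 2.113, 0.411]
wrist_force: [0.3, 0.6, -2.4]
opening: 0.091
grip_force: 88.7
```

```bash
python3 - <<'E'
from h import *
Rb,p=binpose();print(Rb.inv().apply([0,0,-1]).round(2),(p+Rb.apply(cornerb)).round(3))
Rc=R.from_rotvec(manip.sense()['eef_rot']); print('untilt axis in tool',Rc.inv().apply([0,1,0]).round(3))
ax=np.array([.273,.962,0]);o=np.array([.440,.302,.105])
for q in([.091,.065,0],[.091,.065,.075]):print(((p+Rb.apply(q)-o)@ax).round(3))
E
```

```text
[-0.54  0.56 -0.63] [0.413 0.092 0.114]
untilt axis in tool [0.695 0.719 0.   ]
-0.067
-0.083
```

>>> play_rows(commands=[{"offset": [0,0,0],"dr": [0.05,0.052,0]},{"offset": [0,0,0],"dr": [0.07,0.072,0]},{"offset": [0,0,0],"dr": [0.07,0.072,0]},{"offset": [0,0,0],"dr": [0.06,0.062,0]},{"offset": [0,0,0],"dr": [0.03,0.031,0]},{"offset": [0,0,0],"dr": [0,0,0]},{"offset": [0,0,0],"dr": [0,0,0]}])

```text
time: 17.3
tcp_pos: [0.4837, 0.1696, 0.2641]
eef_rot: [1.001, 2.478, 0.25]
wrist_force: [-0.1, -0.3, -3.5]
opening: 0.086
grip_force: 88.6
```

```bash
cat > m.py <<'E'
from h import *
Rb,p=binpose();c=p+Rb.apply(cornerb);print(Rb.inv().apply([0,0,-1]).round(2),c.round(3))
ax=np.array([.273,.962,0]);o=np.array([.440,.302,.105]);print('outlet frame',((c-o)@ax).round(3),((c-o)@np.array([-.962,.273,0])).round(3))
im=imaging.camera('top').astype(int)
# map: rows bin x from front (-.085) to back, cols bin y from +.065 to -.065 ; letter: r red, k dark neutral, . other
for x in np.arange(-.085,.09,.005):
    s=''
    for y in np.arange(.065,-.066,-.005):
        u,v=np.round(proj('top',p+Rb.apply([x,y,.013]))).astype(int)
        q=im[v,u];s+='r' if q[0]>1.5*max(q[1],q[2]) and q[0]>40 else ('K' if q.max()<75 else '.')
    print('%6.3f'%x,s)
E
python3 m.py
```

```text
[-0.33  0.34 -0.88] [0.36  0.091 0.153]
outlet frame -0.225 0.02
-0.085 rrrrrrrrrrrrrrrrrrrrrrrrrr.
-0.080 rKKKKKKKKKrrrrrrrrrrrrrrrrr
-0.075 rKKKKKKKKKrrrrrrrrrrrrrrrrr
-0.070 rKKKKKKKKKrrrrrrrrrrrrrrrrr
-0.065 rKKKKKrrrKrrrrrrrrrrrrrrrrr
-0.060 rKKKKrrrrrrrrrrrrrrrrrrrrrr
-0.055 rrKKKrrrrrrrrrrrrrrrrrrrrrr
-0.050 rrKKKrrrrrrrrrrrrrrrrrrrrrr
-0.045 rKKKKrrrrrrrrrrrrrrrrrrrrrr
-0.040 rKKKKKrrrrrrrrrrrrrrrrrrrrr
-0.035 KKKKKKrrrrrrrrrrrrrrrrrrrrr
-0.030 rKKKKKrrrrrrrrrrrrrrrrrrrrr
-0.025 rKKKKKrrrrrrrrrrrrrrrrrrrrr
-0.020 rKKKKKrrrrrrrrrrrrrrrrrrrrr
-0.015 KKKKKKrrrrrrrrrrrrrrrrrrrrr
-0.010 KKKrrrrrrrrrrrrrrrrrrrrrrrr
-0.005 KKKKrrrrrrrrrrrrrrrrrrrrrrr
 0.000 KKKKrrrrrrrrrrrrrrrrrrrrrrr
 0.005 KKKKrrrrrrrrrrrrrrrrrrrrrrr
 0.010 KKKKKrrrrrrrrrrrrrrrrrrrrrr
 0.015 KKKKKKrrrrrrrrrrrrrrrrrrrrr
 0.020 KKKKKKrrrrrrrrrrrrrrrrrrrrr
 0.025 KKrrrKKrrrrrrrrrrrrrrrrrrrr
 0.030 KKKKKKKrrrrrrrrrrrrrrrrrrrr
 0.035 KKKKKKKKrrrrrrrrrrrrrrrrrrr
 0.040 KKKKKKKKrrrrrrrrrrrrrrrrrrr
 0.045 KKKKKKKrrrrrrrrrrrrrrrrrrrr
 0.050 KKKKKKKrrrrrrrrrrrrrrrrrrrr
 0.055 KKKKKKKKKrrrrrrrrrrrrrrrrrr
 0.060 KKKKKKKKKKKrrrrrrrrrrrrrrrr
 0.065 KKKKKKKKK.K.rrrrrrrrrrrrrrr
 0.070 KKKKKKrrrrrrrrrrrrrrrrrrrrr
 0.075 KKKKKKKrrrrrrrrrrrrrrrrrrrr
 0.080 KKKKKKKKK..rrrrrrrrrrrrrrrr
 0.085 KKKKKKKKKKK......K.r....K..
```

>>> play_rows(commands=[{"offset": [0,0,0],"dr": [0.06,0.062,0]},{"offset": [0,0,0],"dr": [0.07,0.072,0]},{"offset": [0,0,0],"dr": [0.07,0.072,0]},{"offset": [0,-4,0],"dr": [0.0,0.0,0]},{"offset": [0,-4,0],"dr": [0,0,0]},{"offset": [0,-4,0],"dr": [0,0,0]},{"offset": [0,-3,0],"dr": [0,0,0]},{"offset": [0,0,0],"dr": [0,0,0]},{"offset": [0,0,0],"dr": [0,0,0]}])

```text
time: 18.25
tcp_pos: [0.3814, 0.0615, 0.2435]
eef_rot: [1.103, 2.732, 0.112]
wrist_force: [0.6, 1.3, -2.0]
opening: 0.084
grip_force: 88.8
```

```bash
sed -i "s/'K' if q.max()<75/'b' if q[0]>1.35*q[2] and q.max()>45 else 'K' if q.max()<45 else 'k' if q.max()<75/" m.py; sed -i 's/arange(-.085,.09,.005)/arange(-.085,.05,.0035)/;s/arange(.065,-.066,-.005)/arange(.07,-.02,-.0025)/' m.py; python3 m.py
```

```text
[-0.14  0.15 -0.98] [ 0.231 -0.017  0.172]
outlet frame -0.364 0.114
-0.085 rrrrbrKbrrrrrrrrrrbKkrbrrrbrrrbrrrrr
-0.082 rrrkKKKKKKKKKKKKKKKKKKrrrrrrrrrrrrrr
-0.078 rrrKKKKKKKKKbKKKKKKKKKrrrrrrrrrrrrrr
-0.074 rrrbKKKKKKKkbKKKKKKKKbrrrrrrrrrrrrrr
-0.071 rrrrKKKKKKKKbKKKKKKKKbbrrrrrrrrrrrrr
-0.067 rrrrKKKKKKKKbKKKKKKKKrrrrrrrrrrrrrrr
-0.064 rrrrkKKKKKKKrrrrrrrrrrrrrrrrrrrrrrrr
-0.060 rrrrKKKKKKrrrrrrrrrrrrrrrrrrrrrrrrrr
-0.057 rrrrbKKKKKrrrrrrrrrrrrrrrrrrrrrrrrrr
-0.053 rrrrrKKKKKrrrrrrrrrrrrrrrrrrrrrrrrrr
-0.050 rrrrrKKKKKrrrrrrrrrrrrrrrrrrrrrrrrrr
-0.046 rrrrKKbkKKKrrrrrrrrrrrrrrrrrrrrrrrrr
-0.043 rrrbKKKKKKKrrrrrrrrrrrrrrrrrrrrrrrrr
-0.039 rrrKKKKKKKKKrrrrrrrrrrrrrrrrrrrrrrrr
-0.036 rrrKKKKKKKKbbrrrrrrrrrrrrrrrrrrrrrrr
-0.032 rrrKKKKKKKKbbrrrrrrrrrrrrrrrrrrrrrrr
-0.029 brrKKKKKKKKrrrrrrrrrrrrrrrrrrrrrrrrr
-0.025 brrKKKKKKKKrrrrrrrrrrrrrrrrrrrrrrrrr
-0.022 kbrKKKKKKKKbbrrrrrrrrrrrrrrrrrrrrrrr
-0.018 .kbkKKKKKKbbbrrrrrrrrrrrrrrrrrrrrrrr
-0.015 ....kKKKKKKKbrrrrrrrrrrrrrrrrrrrrrrr
-0.011 .....kKKKKKKbrrrrrrrrrrrrrrrrrrrrrrr
-0.008 kk....kkKKKkkkkkkkkkrrrrrrrrrrrrrrrr
-0.004 .kkk....kkkkkkkkKKKKrrrrrrrrrrrrrrrr
-0.001 ....k....kkkkkkkkKKKkrrrrrrrrrrrrrrr
 0.003 .....k...kkkkkkKKKKKKrrrrrrrrrrrrrrr
 0.006 ...........kKkKKKKKKKrrrrrrrrrrrrrrr
 0.010 ...........kKKKKKkkkKrrrrrrrrrrrrrrr
 0.013 ...........kkKKKKkkkkKbrrrrrrrrrrrrr
 0.017 ............kKKKKKKKKKKrrrrrrrrrrrrr
 0.020 ............kkkKKKKKKKKrrrrrrrrrrrrr
 0.024 kkk.........kkkKkkKKKKKrrrrrrrrrrrrr
 0.027 KKkkk.......kkkKKKKKKKKKrrrrrrrrrrrr
 0.031 kkkkk.......kkkkkkKKKKKKrrrrrrrrrrrr
 0.034 kkkKk.......kkkKKKkKKKKKrrrrrrrrrrrr
 0.038 kKkkk........kkkKKkKKKKKKrrrrrrrrrrr
 0.041 KKkkk.......kKKkkkKKKKKKbbrrrrrrrrrr
 0.045 Kkkk........kKKkkkkKKKKKKKrrrrrrrrrr
 0.048 kkkk.......kkKkkkkkKKKKKKkrrrrrrrrrr
```

The map now shows all five standoffs: two along the front wall from the corner and three along the blower-side wall. The farthest centre is about 7 cm from the corner. I'll go back to the air stream and re-tilt.

>>> play_rows(commands=[{"offset": [0,3,0],"dr": [0,0,0]},{"offset": [0,4,0],"dr": [0,0,0]},{"offset": [0,4,0],"dr": [0,0,0]},{"offset": [0,3,0],"dr": [0,0,0]},{"offset": [0,1,0],"dr": [-0.05,-0.052,0]},{"offset": [0,0,0],"dr": [-0.06,-0.062,0]},{"offset": [0,0,0],"dr": [-0.06,-0.062,0]},{"offset": [0,0,0],"dr": [-0.06,-0.062,0]},{"offset": [0,0,0],"dr": [-0.03,-0.031,0]},{"offset": [0,0,0],"dr": [0,0,0]}])

```text
time: 19.3
tcp_pos: [0.4821, 0.1707, 0.2631]
eef_rot: [0.965, 2.404, 0.286]
wrist_force: [0.1, -0.4, -2.5]
opening: 0.09
grip_force: 88.8
```

```bash
python3 - <<'E'
from h import *
Rb,p=binpose();c=p+Rb.apply(cornerb);Rc=R.from_rotvec(manip.sense()['eef_rot'])
ax=np.array([.273,.962,0]);o=np.array([.440,.302,.105])
t=o-ax*.165;t[2]=.115
print(c.round(3),(Rc.inv().apply(t-c)*100).round(2),Rb.inv().apply([0,0,-1]).round(2))
for q in([.091,.065,0],[.091,.065,.075]):v=p+Rb.apply(q)+t-c;print(v.round(3),((v-o)@ax).round(3))
E
```

```text
[0.368 0.092 0.142] [3.04 4.23 3.74] [-0.38  0.4  -0.84]
[0.495 0.27  0.176] -0.015
[0.454 0.27  0.239] -0.026
```

>>> play_rows(commands=[{"offset": [0.4,0.5,0.5],"dr": [0,0,0]},{"offset": [0.6,0.9,0.8],"dr": [0,0,0]},{"offset": [0.5,0.7,0.6],"dr": [0,0,0]},{"offset": [0,0,0],"dr": [0,0,0]},{"offset": [0,0,0],"dr": [0,0,0]},{"offset": [0,0,0],"dr": [0,0,0]},{"offset": [0,0,0],"dr": [0,0,0]},{"offset": [0,0,0],"dr": [0,0,0]},{"offset": [0,0,0],"dr": [0,0,0]},{"offset": [0,0,0],"dr": [0,0,0]}])

```text
time: 20.3
tcp_pos: [0.4972, 0.1951, 0.2507]
eef_rot: [0.968, 2.4, 0.287]
wrist_force: [-1.1, -0.3, -2.9]
opening: 0.087
grip_force: 88.8
```

```bash
python3 m.py | head -26; python3 -c "
from h import *
s=manip.sense();print(s['time'],s['qd'].round(4),s['grip_force'],s['wrist_force'])"
```

```text
[-0.38  0.4  -0.84] [0.383 0.117 0.13 ]
outlet frame -0.194 0.004
-0.085 rrrrrrrrrrrrrrrrrrrrrrrrrrrrrrrrrrrr
-0.082 rrrKKKrKrbbrrrbrKrrbrrrrrrrrrrrrrrrr
-0.078 rrrrKKKKKKKKKKKKKKkkbrrrrrrrrrrrrrrr
-0.074 rrrrKKKKKKKKKKKKKKbbbbrrrrrrrrrrrrrr
-0.071 rrrbKKKKKKKKKKKKKKKbbbrrrrrrrrrrrrrr
-0.067 rrrrkKKKKKKKKKKkKKKbbbrrrrrrrrrrrrrr
-0.064 rrrrrKKKKKKKrbrrrrrrrrrrrrrrrrrrrrrr
-0.060 rrrrrKKKKKKrrrrrrrrrrrrrrrrrrrrrrrrr
-0.057 rrrrKKKKKKKrrrrrrrrrrrrrrrrrrrrrrrrr
-0.053 rrrrKKKKKKKrrrrrrrrrrrrrrrrrrrrrrrrr
-0.050 rrrrrKKKKKKKrrrrrrrrrrrrrrrrrrrrrrrr
-0.046 rrrrrKKKKKKKrrrrrrrrrrrrrrrrrrrrrrrr
-0.043 rrrrKKKKKKKKrrrrrrrrrrrrrrrrrrrrrrrr
-0.039 rrrKKKKKKKbbbrrrrrrrrrrrrrrrrrrrrrrr
-0.036 rrrKKKKKKKbbbrrrrrrrrrrrrrrrrrrrrrrr
-0.032 rrrKKKKKKKKbbbrrrrrrrrrrrrrrrrrrrrrr
-0.029 rrrrrKKKKKKKbrrrrrrrrrrrrrrrrrrrrrrr
-0.025 rrrKKKKKKKKKrrrrrrrrrrrrrrrrrrrrrrrr
-0.022 rrrkKKKKKKKbrrrrrrrrrrrrrrrrrrrrrrrr
-0.018 KKKKKKKKKKKbbbrrrrrrrrrrrrrrrrrrrrrr
-0.015 KKKKKKKKKKKbbbrrrrrrrrrrrrrrrrrrrrrr
-0.011 KKKKKKKKKKKbbrrrrrrrrrrrrrrrrrrrrrrr
-0.008 KKKKKrrrrrrrrrrrrrrrrrrrrrrrrrrrrrrr
-0.004 KKKKKbrrrrrrrrrrrrrrrrrrrrrrrrrrrrrr
20.35 [ 0.002   0.0009 -0.0001 -0.0003 -0.002  -0.004 ] 88.82311463356018 [-0.38266677 -0.14253526 -1.67607891]
```

All five are in place and the bin is steady, so I'll hand in.

```bash
python3 -c "
from cell import workorder
print(workorder.close_job())"
```

```text
the job is handed in; nothing more can be done
None
```

The job is handed in, verdict not shown: the selector is at two bars, and the bin is gripped, tilted about 33° and still, with all five standoffs within about 7 cm of the front corner on the blower's side, which is about 19 cm straight in front of the outlet.

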